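# Load the model car launcher, cock it to the mark and hold

### The arm

A 6-joint arm with a two-finger parallel gripper is mounted at the origin on the work surface. World frame = base frame: x ahead of the robot, y to its left, z up, the work surface at z = 0. Lengths are in mm, angles in degrees, forces in N, time in s.
With the tool pointing down it reaches from about 300 to 850 mm from the base axis. Payload 4.2 kg.
Tool frame: the origin (TCP) lies at the very end of the fingers, on their centre line; the grasp point (between the pads) lies 19 mm behind it (env.tcp_to_grasp is the distance from the TCP to the grasp point, in mm); z points along the fingers, y is the line along which they close (so a half turn about z gives the same grasp; the last joint's range is limited). The gripper opens to 91 mm and grips with 3 to 60 N. Pads are 32 mm wide; open, the fingers measure 118 mm over their backs; the gripper's body (76 mm by 178 mm) begins 60 mm behind the grasp point.
Start: joints at [-65.546, 18.312, 89.639, -0, 72.044, -1.146], TCP at [248.452, -518.57, 213.976] pointing down, gripper open.
Joint ranges: [-177.97, 177.97], [-48.28, 115.42], [12.27, 149.76], [-77.06, 257.06], [2.81, 150.46], [-146.56, 146.56]. Speed limits (degrees/s): [147.25, 147.25, 180, 180, 180, 180].

### API

Orientations are given as [roll, pitch, yaw] about the fixed x, y, z axes, in that order (R = Rz(yaw) Ry(pitch) Rx(roll)).
In Python, from workcell import env gives the robot as it stands.
- The arm moves only by the tool move_arm, never from a script. Its argument "plan" is a list of rows, each a list of 3 entries, a list of its own where there are three numbers: the shift along the world's x, y, z in cm, then the turn about the world's z in degrees, then the closure, from 0 (fully open) to 1 (shut). In form: [[[x, y, z], turn, claw], ...]. A call has 1 to 5 rows; each row shifts and turns the commanded pose from where the row before left it; what a row does not reach is not made up. A row lasts 1/10 s, in which the tool goes at most 50 mm and 8.59 degrees, less where a joint would pass 70% of its speed; a pose out of reach is approached as far as the arm can. A call is refused whole if a number of a shift passes 5 or a number of a turn 8.59, either way. A call with a gripper value outside its range is refused whole. The fingers move at their own pace and stop on an object; "squeeze" is the grip in N (left out, the last holds). Time passes only in rows, so rows that do not move let the fingers close. It gives the time, the measured TCP pose, the force, the opening and the grip force at its end, in the units of the state.
- env.state(): the state, without advancing time (a new reading comes with each control period).
- env.grab_frame(name): name is "scene" or "side" or "wrist"; returns a dict with "frame" (384x512x3 uint8, red, green, blue), "z_map" (384x512 float32, mm along the optical axis (not along the pixel's ray), 0 where there is no reading), "fovy" (degrees; the focal length in pixels is half the picture's height over the tangent of half this angle, whatever the lens; pixels are square), "cx", "cy" (the principal point, pixels), "position" and "orientation" of the camera in the world. Camera axes: x right, y down, z forward; pixel columns grow to the right and rows downward; lengths in mm; the calibration is good to about 2 mm. A picture is of the moment at which its call begins.
- env.job_done(): hands the job in; it is judged then, once.
Trained networks look in a picture, given as the dict that the camera call returned (one of the last four; its "shot" number tells which), for a name from the list of things; names that differ only in an ending like _2 or _b are one class to them, and where a whole thing is asked for, a point or a joint stands for the part that bears it (a point fixed in the world has none). Each returns a list of dicts, best first, with "score" (0 to 1); they miss things now and then, are a little off and sometimes report something else, mostly with a low value. They report only what shows in the picture. A call takes as long as a camera call. They do not tell look-alikes from the thing itself.
- env.search_frame(picture, label): "point" ([column, row] in pixels, amid what is visible of it).
- env.landmark_of(picture, label): "point" ([column, row] in pixels: a listed point, or the origin of a listed thing).
The state is a dict: "time_s": time; "qpos": joint angles; "qvel": joint speeds; "effort": joint torques, N m; "ee_pos": TCP position; "ee_rot": TCP orientation; "force": force on the tool from outside, world axes, zero at the start; "torque": the same for the moment, N m; "gripper_width": finger opening in mm; "gripper_force": force on a finger pad.
Only numpy, scipy, OpenCV 4.12 (cv2) and the standard library are available. Lean on these libraries where they do the work, as an engineer would, in place of code of your own. Each camera call takes 0.05 s, during which the arm holds its last target. There are 200 camera calls.

### The job

Stand the model car in the lane of the spring launcher, nose pointing down the lane away from the pusher and tail close up to the pusher, and let go of it. Then draw the launcher's upright handle back against its spring until its pointer is in line with the metal mark clip, and keep holding it there: finish with the handle still in the gripper and the car still waiting in the lane. Leave the kit box, bowl and screwdriver where they are.

Things in the scene. Friction and masses are not known exactly. Their poses are not given: they have to be found in the camera images.
- launcher: Fixed plywood launcher. Origin on the table top, under the front face of the resting pusher, on the centre line; +x is the launch direction, z up. Base board x -270 to +160, y -75 to +75, 12 mm thick; its top is the lane floor. Lane 80 mm wide inside, walls 8 mm thick, tops at z 27, x -4 to +156. Roofed housing behind, x -110 to -4, y -48 to +48, top at z 67; the pusher draws back into it.
- slide (a joint): Sprung slide: pusher, rod and handle in one. 0 = home, grows as pulled back along the launcher's -x, in m, stop at 0.085. Spring pulls it home with 2.4 N plus 120 N/m (9 N at 0.055), friction 0.4 N; it flies home when let go. Pusher: black plate 10 mm thick, 50 wide, z 17 to 55 above the table, front face at launcher x = 0 when home.
- handle (a point): Centre of the top of the slide's handle, a black upright plate 14 mm thick along the launcher's x, 30 mm wide along y, z 22 to 88 above the table (this point is at z 88). At launcher x -165 mm, y 0 when home; 48 mm clear between it and the housing. Grip from above by its top 35 mm, across either direction. The rod enters its front at z 36.
- pointer (a point): Tip of the thin steel pointer on the foot of the handle, sticking out towards the launcher's -y: at the same launcher x as the handle centre, y -49 mm, z 25.
- mark: Small upright steel clip fixed on the board beside the pointer's path (launcher y -62 mm), 4 mm thick, 20 wide, 26 tall, on a 14 mm long foot; each time at a different place, 35 to 70 mm behind the home pointer. Origin at the centre of its foot; axes parallel to the launcher's. The pointer is in line when its launcher x equals the clip's.
- car: Grey model car, about 0.2 kg, 110 mm long, 64 wide over its four stiffly rolling rubber wheels (26 mm diameter, centres at x +-34), standing on the table. Origin on the ground under its centre; +x is its nose, z up. Cab to grip across: 50 mm long (x -25 to +25), 40 wide (y -20 to +20), z 22 to 58. Sloped bonnet in front; black wing 52 mm wide at the tail (x -53 to -37, top at z 48).
- car_nose (a point): Middle of the car's front end, 55 mm ahead of its origin, 16 mm above the ground.
- car_tail (a point): Middle of the car's rear end, 55 mm behind its origin, 16 mm above the ground; this goes up to the pusher.
- kitbox: Closed cardboard kit box 100 x 180 x 45 mm, a bystander. Origin at the centre of its underside.
- bowl: White plastic bowl, 130 mm across, 50 mm high, a bystander. Origin at the centre of its underside.
- screwdriver: Black-handled screwdriver lying on the table beyond the rear (handle) end of the launcher, about 200 mm long, a bystander.
Not all that is in view belongs to the job. What is meant by the car is not pink, and is the smaller of those in its own colour.

How it is judged:
By the outcome, as a careful person would: the job done as asked, in the order asked, and still so for the second after the job is handed in, while the arm keeps its last pose, push and grip.
It also fails if it takes over 48 s, if anything falls off the work surface, if the arm or the gripper's body presses on something with over 40 N, if the wrist force passes 120 N, or if a joint passes its speed limit or range.

## Working session

There is one attempt and no reset: what is moved stays moved. The work goes in short steps, Python scripts to look and compute and a tool call to move; the robot and the scene stay as the last step left them, time stands still between calls to the robot, and variables do not carry over. Pictures are saved under pics/ and viewed, at most 10 in all, crops included, and the job is handed in when it is done.

Besides the shell and the picture viewer there is one more tool, called after "Call:" as name([rows], argument=value, ...), one row to a line, values as JSON. move_arm: Moves the arm, as the interface text tells. Its arguments: {"type":"object","properties":{"plan":{"type":"array","items":{"type":"array"}},"squeeze":{"type":"number"}},"required":["plan"]}

```bash
mkdir -p pics; ls; cat > h.py <<'E'
import numpy as np, cv2
from scipy.spatial.transform import Rotation as R
from workcell import env
def cam(p):
    H,W=p["frame"].shape[:2]; f=H/2/np.tan(np.radians(p["fovy"]/2))
    o=np.array(p["orientation"],float)
    M=o if o.shape==(3,3) else R.from_euler('xyz',o,degrees=True).as_matrix()
    return f,M,np.array(p["position"],float)
def ray(p,uv):
    f,M,c=cam(p); return c, M@np.array([(uv[0]-p["cx"])/f,(uv[1]-p["cy"])/f,1])
def atz(p,uv,z):
    c,d=ray(p,uv); return c+d*(z-c[2])/d[2]
def depth(p,uv):
    c,d=ray(p,uv); return c+d*p["z_map"][int(round(uv[1])),int(round(uv[0]))]
def tri(obs):
    A=np.zeros((3,3));b=np.zeros(3)
    for p,uv in obs:
        c,d=ray(p,uv); d=d/np.linalg.norm(d); P=np.eye(3)-np.outer(d,d); A+=P;b+=P@c
    return np.linalg.solve(A,b)
def cloud(p):
    f,M,c=cam(p); H,W=p["z_map"].shape; u,v=np.meshgrid(np.arange(W),np.arange(H)); z=p["z_map"]
    return np.stack([(u-p["cx"])/f*z,(v-p["cy"])/f*z,z],-1)@M.T+c
def save(p,n): cv2.imwrite(f"pics/{n}.png",p["frame"][:,:,::-1])
E
python3 - <<'E'
from h import *
np.set_printoptions(precision=1,suppress=True)
P={}
for n in("scene","side","wrist"):
    p=env.grab_frame(n);P[n]=p
    print(n,p["fovy"],p["cx"],p["cy"],p["position"],p["orientation"])
    for l in("car","car_nose","car_tail","handle","pointer","mark","launcher","slide","kitbox","bowl","screwdriver"):
        for r in env.landmark_of(p,l)[:4]:
            print("  ",l,np.array(r["point"]),round(r["score"],2),depth(p,r["point"]))
im=np.hstack([P["scene"]["frame"],P["side"]["frame"]]);cv2.imwrite("pics/a.png",cv2.resize(im,(800,300),interpolation=cv2.INTER_AREA)[:,:,::-1])
save(P["scene"],"scene");save(P["side"],"side");save(P["wrist"],"wrist")
E
```

```text
pics
scene 53.45811143124995 259.98930559970347 185.3844628393804 [1201.1 -130.   808.1] [-136.2    0.1   79.8]
   car [412.4 211.4] 0.97 [636.5 379.4  34.4]
   car [358.6 136.5] 0.96 [304.  355.7  25.6]
   car [369.4 172.1] 0.69 [461.7 331.8  19.9]
   car_nose [344.7 141.6] 0.75 [311.5 307.4  17.5]
   car_nose [393.4 203.3] 0.61 [593.4 347.8  24.8]
   car_nose [387.2 178.2] 0.57 [475.2 387.5  -2.4]
   car_tail [371.9 118.1] 0.91 [280.6 399.3  75.8]
   car_tail [352.7 160.5] 0.6 [426.9 288.4  42.1]
   car_tail [433.  216.2] 0.59 [669.2 416.7  45.8]
   car_tail [385.3 176.6] 0.51 [490.9 368.4  23.2]
   handle [186.4 178.4] 0.79 [ 461.9 -196.4   88.6]
   pointer [188.6 210.9] 0.54 [ 511.  -203.3   13.4]
   mark [163.4 215.9] 0.4 [ 528.  -268.3   26.6]
   launcher [251.8 204.1] 0.95 [514.5 -30.    9.9]Traceback (most recent call last):
  File "<stdin>", line 8, in <module>
ValueError: it knows: bowl, car, car_nose, car_tail, handle, kitbox, launcher, mark, pointer, screwdriver
```

```bash
python3 - <<'E'
from h import *
np.set_printoptions(precision=1,suppress=True)
P={}
for n in("scene","side","wrist"):
    p=env.grab_frame(n);P[n]=p
    print(n,p["position"],p["orientation"])
    for l in("car","car_nose","car_tail","handle","pointer","mark","launcher","kitbox","bowl","screwdriver"):
        if n=="scene" and l[0] in "chpml": continue
        for r in env.landmark_of(p,l)[:4]:
            print("  ",l,np.array(r["point"]),round(r["score"],2),depth(p,r["point"]))
save(P["scene"],"scene");save(P["side"],"side");save(P["wrist"],"wrist")
# grasp all cars, cloud regions
np.savez("c.npz",**{n:cloud(P[n]) for n in P})
cv2.imwrite("pics/scene2.png",cv2.resize(P["scene"]["frame"],(800,600),interpolation=cv2.INTER_CUBIC)[:,:,::-1])
cv2.imwrite("pics/sw.png",np.vstack([cv2.resize(P[k]["frame"],(400,300),interpolation=cv2.INTER_AREA) for k in("side","wrist")])[:,:,::-1])
E
```

```text
scene [1201.1 -130.   808.1] [-136.2    0.1   79.8]
   kitbox [339.  272.1] 0.92 [781.1 128.1  42.9]
   bowl [217.6 294.9] 0.7 [ 768.2 -151.2    6.2]
   screwdriver [100.9 240.8] 0.6 [ 559.8 -432.2   -0.4]
   screwdriver [216.9 298.1] 0.41 [ 774.9 -153.6    4.4]
side [ 447.1 1129.3 1010.3] [-128.9    0.2 -176. ]
   car [280.  309.5] 0.89 [437.8 353.6  -1.7]
   car [347.  319.4] 0.62 [278.2 409.9  48.1]
   car [206.4 318.1] 0.56 [614.7 422.4  39.2]
   car_nose [221.1 300.9] 0.9 [587.8 356.3  23.5]
   car_nose [329.  294.7] 0.82 [316.1 331.4  39.9]
   car_nose [260.7 313.3] 0.72 [485.8 377.6  10.1]
   car_tail [363.4 335.7] 0.84 [239.1 436.5  24.9]
   car_tail [292.3 292.5] 0.68 [407.7 315.   20.9]
   car_tail [192.5 329.6] 0.67 [647.8 439.5  13.9]
   handle [270.9 160. ] 0.89 [ 485.8 -193.3   78. ]
   pointer [259.1 169.5] 0.54 [ 526.9 -224.2   14.1]
   mark [260.9 162.5] 0.56 [ 523.  -264.2   15.6]
   mark [256.8 167.5] 0.46 [ 536. -241.   10.]
   launcher [258.8 212.6] 0.97 [514.2  -1.7  11.2]
   kitbox [259.1 168.3] 0.68 [ 527.6 -235.5   10.9]
   kitbox [172.  243.9] 0.67 [747.1 182.8  42.8]
   bowl [183.9 186.2] 0.62 [763.8 -87.5  35.6]
   bowl [261.2 162.4] 0.45 [ 522.  -264.5   15.9]
   screwdriver [259.2 136.7] 0.79 [ 539.  -426.8   19.2]
wrist [ 320.5 -484.   385.2] [163.8   0.  -64.4]
```

View pics/scene2.png

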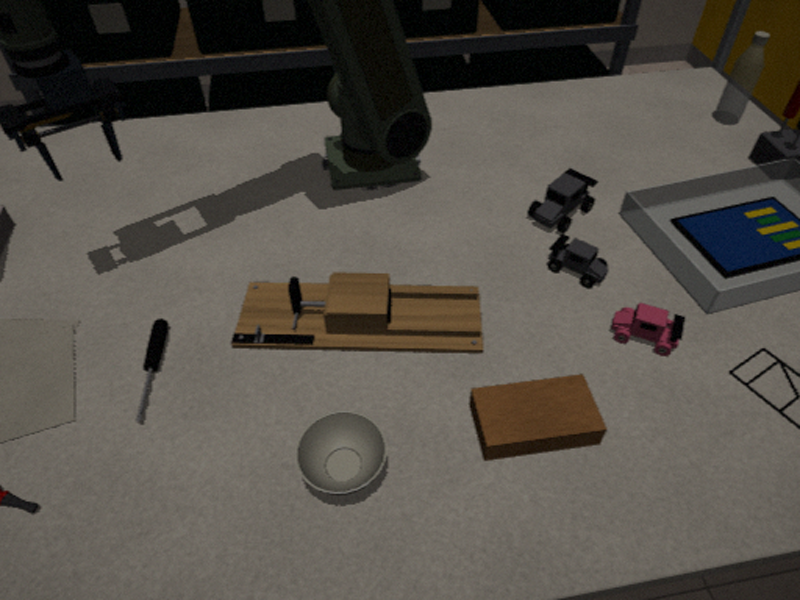

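View pics/sw.png

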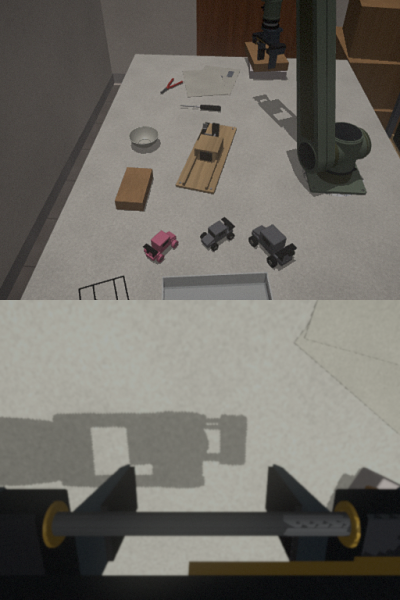

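The target is the middle, smaller grey car (scene 512-px ~(369,167), side ~(278,299)). The launcher points roughly along world +y. The clip is at scene ~(166,214).

```bash
python3 - <<'E'
from h import *
np.set_printoptions(precision=1,suppress=True)
a=env.grab_frame("scene");b=env.grab_frame("side")
T={"car":((369.4,172.1),(280,309.5)),"car_nose":((387.2,178.2),(260.7,313.3)),"car_tail":((352.7,160.5),(292.3,292.5)),
"handle":((186.4,178.4),(270.9,160)),"pointer":((188.6,210.9),(259.1,169.5)),"mark":((163.4,215.9),(260.9,162.5)),"launcher":((251.8,204.1),(258.8,212.6))}
for k,(u,v) in T.items(): print(k,tri([(a,u),(b,v)]))
# colour-free geometry: board top from cloud
for n,p in(("scene",a),("side",b)):
    c=cloud(p); f=p["frame"].astype(int)
    m=(abs(c[...,2]-12)<4)&(f[...,0]-f[...,2]>25)&(c[...,0]>350)&(c[...,0]<650)&(c[...,1]>-330)&(c[...,1]<200)
    r=cv2.minAreaRect(c[m][:,:2].astype(np.float32)); print(n,m.sum(),r,cv2.boxPoints(r))
    m=(abs(c[...,2]-67)<5)&(c[...,0]>400)&(c[...,0]<620)&(c[...,1]>-160)&(c[...,1]<60)
    print(" housing",m.sum(),cv2.minAreaRect(c[m][:,:2].astype(np.float32)))
    m=(c[...,2]>15)&(c[...,2]<70)&(np.hypot(c[...,0]-450,c[...,1]-348)<75)
    q=c[m]; print(" car",m.sum(),cv2.minAreaRect(q[:,:2].astype(np.float32)))
    q=q[q[:,2]>52]; print(" cab",len(q),q.mean(0),cv2.minAreaRect(q[:,:2].astype(np.float32)) if len(q)>4 else 0)
E
```

```text
car [436.9 348.2  -7.7]
car_nose [486.3 378.8  11. ]
car_tail [404.  305.1  13.9]
handle [ 478.9 -190.1   91.4]
pointer [ 525.7 -201.8   30.5]
mark [ 521.4 -268.7   15.2]
launcher [510.8 -25.5  -3.3]
scene 3722 ((492.7076721191406, -89.21365356445312), (429.9797058105469, 152.82400512695312), 78.0859603881836) [[ 373.6 -283.8]
 [ 523.1 -315.3]
 [ 611.9  105.4]
 [ 462.3  136.9]]
 housing 1033 ((491.6771240234375, -90.75123596191406), (105.95439910888672, 99.52141571044922), 78.16587829589844)
 car 671 ((444.7972717285156, 337.88134765625), (109.45746612548828, 67.92066192626953), 41.65398025512695)
 cab 169 [446.6 336.7  56.9] ((445.15802001953125, 337.9180908203125), (48.59809875488281, 44.553062438964844), 38.996673583984375)
side 1886 ((493.1047668457031, -83.83091735839844), (432.3621520996094, 150.06915283203125), 78.17840576171875) [[ 375.4 -280.1]
 [ 522.3 -310.8]
 [ 610.8  112.4]
 [ 463.9  143.1]]
 housing 550 ((493.11004638671875, -83.63610076904297), (108.05297088623047, 96.39814758300781), 78.3187484741211)
 car 921 ((444.2248840332031, 341.20355224609375), (110.25193786621094, 66.13690948486328), 42.55080795288086)
 cab 257 [444.1 342.3  56. ] ((444.4913024902344, 341.67529296875), (52.106842041015625, 42.339866638183594), 39.72978210449219)
```

Call:
move_arm([
  [[2,3.5,2],0,0],
  [[2,3.5,2],0,0],
  [[2,3.5,2],0,0],
  [[2,3.5,1],0,0],
  [[2,3.5,0],0,0],
])

```text
time_s: 2.3
ee_pos: [349.6, -342.8, 285.9]
ee_rot: [179.8, -0.1, 25.6]
force: [-0.2, -0.5, 0.9]
gripper_width: 91.2
gripper_force: 0.0
```

Call:
move_arm([
  [[2,3.5,0],0,0],
  [[2,3.5,0],0,0],
  [[2,3.5,0],0,0],
  [[0,0,0],0,0],
  [[0,0,0],0,0],
])

```text
time_s: 2.8
ee_pos: [408.6, -238.2, 284.1]
ee_rot: [180.0, 0.0, 25.7]
force: [0.2, 0.1, 0.2]
gripper_width: 91.0
gripper_force: 0.0
```

```bash
python3 - <<'E'
from h import *
np.set_printoptions(precision=1,suppress=True)
s=env.state(); print(s["time_s"],s["ee_pos"],s["ee_rot"],s["qpos"])
p=env.grab_frame("wrist");print(p["position"],p["orientation"])
for l in("handle","pointer","mark","launcher"):
    for r in env.landmark_of(p,l)[:3]: print("  ",l,np.array(r["point"]),round(r["score"],2),depth(p,r["point"]))
cv2.imwrite("pics/w1.png",cv2.resize(p["frame"],(800,600),interpolation=cv2.INTER_CUBIC)[:,:,::-1])
E
```

```text
2.8 [ 408.6 -238.2  284.1] [180.    0.   25.7] [-31.6   6.7  94.8  -0.   78.4  32.7]
[ 480.6 -203.3  455.3] [163.8  -0.  -64.3]
   handle [246.2  95.7] 0.72 [ 470.3 -195.4   87.9]
   handle [310.1  84.5] 0.25 [ 514.8 -259.6   15.8]
   pointer [273.1  56.1] 0.78 [ 524.8 -203.6   12.4]
   mark [310.3  82.2] 0.73 [ 517.2 -258.4   17. ]
   launcher [140.   10.3] 0.92 [499.2 -60.4  69.1]
   launcher [270.8  59.1] 0.21 [ 520.5 -202.5   11.9]
```

View pics/w1.png

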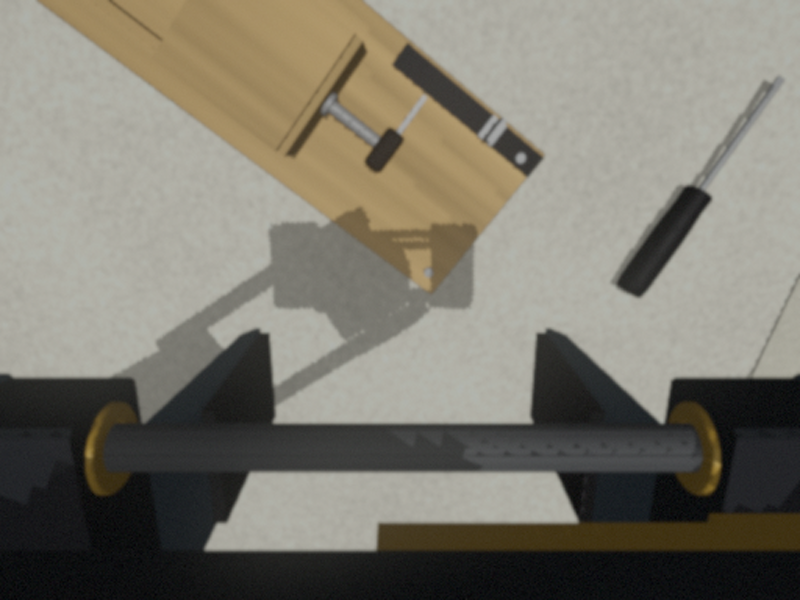

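Call:
move_arm([
  [[0.3,4.8,0],1.4,0],
  [[0.3,4.8,0],1.4,0],
  [[0.3,4.8,0],1.4,0],
  [[0.3,4.8,0],1.4,0],
  [[0.3,4.8,0],1.4,0],
])

```text
time_s: 3.55
ee_pos: [423.3, 2.3, 284.2]
ee_rot: [180.0, -0.0, 32.5]
force: [1.4, -0.5, 0.9]
gripper_width: 91.3
gripper_force: 0.0
```

Call:
move_arm([
  [[0.3,4.8,0],1.4,0],
  [[0.3,4.8,0],1.4,0],
  [[0.3,4.8,-1],1.4,0],
  [[0.3,4.8,-1],1.4,0],
  [[0.3,4.8,-1],1.4,0],
])

```text
time_s: 4.05
ee_pos: [438.8, 242.7, 253.8]
ee_rot: [180.0, -0.0, 39.6]
force: [0.3, -0.5, -0.6]
gripper_width: 91.3
gripper_force: 0.0
```

Call:
move_arm([
  [[0.3,4.8,-1],1.4,0],
  [[0.3,4.8,-1],1.4,0],
  [[0,0,-1],0,0],
  [[0,0,0],0,0],
  [[0,0,0],0,0],
])

```text
time_s: 4.55
ee_pos: [444.7, 336.0, 223.9]
ee_rot: [180.0, 0.1, 42.3]
force: [-0.8, -0.7, 0.6]
gripper_width: 91.1
gripper_force: 0.0
```

```bash
python3 - <<'E'
from h import *
np.set_printoptions(precision=1,suppress=True)
s=env.state(); print(s["time_s"],s["ee_pos"],s["ee_rot"],s["qpos"])
p=env.grab_frame("wrist");print(p["position"],p["orientation"])
for l in("car","car_nose","car_tail"):
    for r in env.landmark_of(p,l)[:3]: print("  ",l,np.array(r["point"]),round(r["score"],2),depth(p,r["point"]),atz(p,r["point"],0 if l=="car" else 16))
c=cloud(p)
m=(c[...,2]>8)&(c[...,2]<70)&(np.hypot(c[...,0]-444,c[...,1]-340)<75)
q=c[m]; print(" car",m.sum(),cv2.minAreaRect(q[:,:2].astype(np.float32)))
q=q[q[:,2]>52]; print(" cab",len(q),q.mean(0),cv2.minAreaRect(q[:,:2].astype(np.float32)))
cv2.imwrite("pics/w2.png",p["frame"][:,:,::-1])
E
```

```text
4.55 [444.7 336.  223.9] [180.    0.1  42.3] [35.9 16.4 91.  -0.  72.7 83.6]
[504.  389.8 395.1] [163.8  -0.  -47.7]
   car [252.5 155.4] 0.98 [453.7 350.5  58.1] [445.  343.8   0. ]
   car [251.7 112.9] 0.27 [482.5 378.2  26.7] [480.9 377.3   0. ]
   car_nose [198.  252.1] 0.97 [321.7 318.1  34.2] [312.5 314.5  16. ]
   car_nose [342.2  55.1] 0.93 [593.1 345.6   0. ] [589.5 347.4  16. ]
   car_nose [253.6 113.7] 0.78 [483.3 376.2  28.1] [482.6 375.7  16. ]
   car_tail [254.6 208.9] 0.77 [409.7 308.   46.8] [401.4 300.7  16. ]
   car_tail [ 77.9 243.7] 0.62 [439.9 399.1 308.8] [222.5 430.4  16. ]
 car 4741 ((444.5387878417969, 340.7278747558594), (107.82430267333984, 64.04420471191406), 42.159515380859375)
 cab 1903 [444.7 341.1  58.1] ((443.79193115234375, 340.38189697265625), (50.489383697509766, 40.787071228027344), 42.26953887939453)
```

View pics/w2.png

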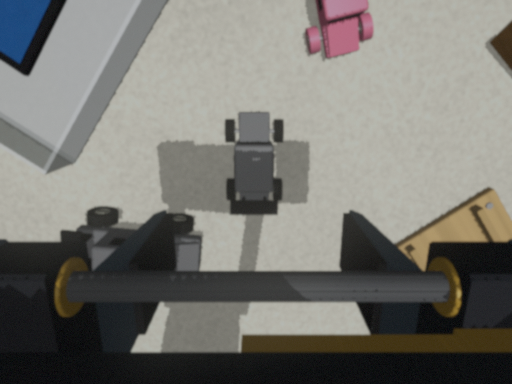

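View shows the car at (255,165), nose up the image, aligned with the tool; cab rectangle 50x41 at (444.3,340.6), top z 58. Descending.

Call:
move_arm([
  [[0,0.4,-4.9],0,0],
  [[0,0,-4.9],0,0],
  [[0,0,-4.9],0,0],
  [[0,0,-3.9],0,0],
  [[0,0,-1],0,0],
], squeeze=20)

```text
time_s: 5.25
ee_pos: [442.2, 339.0, 24.6]
ee_rot: [-180.0, 0.4, 42.3]
force: [-0.5, -0.3, -0.2]
gripper_width: 91.3
gripper_force: 0.0
```

Call:
move_arm([
  [[0,0,0],0,0.3],
  [[0,0,0],0,0.7],
  [[0,0,0],0,1],
  [[0,0,0],0,1],
  [[0,0,0],0,1],
], squeeze=20)

```text
time_s: 5.75
ee_pos: [445.0, 341.9, 29.2]
ee_rot: [180.0, -0.1, 42.4]
force: [-0.1, -0.1, 1.2]
gripper_width: 54.2
gripper_force: 0.0
```

Call:
move_arm([
  [[0,0,0],0,1],
  [[0,0,0],0,1],
  [[0,0,0],0,1],
  [[0,0,0],0,1],
  [[0,0,1],0,1],
])

```text
time_s: 6.25
ee_pos: [443.3, 340.6, 36.9]
ee_rot: [-180.0, 0.2, 42.4]
force: [-0.3, -1.2, -2.4]
gripper_width: 39.5
gripper_force: 20.0
```

Call:
move_arm([
  [[0,0,4],0,1],
  [[0,0,4],0,1],
  [[0,-1,3],0,1],
  [[0,0,0],0,1],
  [[0,0,0],0,1],
])

```text
time_s: 6.75
ee_pos: [444.3, 331.3, 148.2]
ee_rot: [-180.0, -0.0, 42.4]
force: [0.1, -0.3, -2.2]
gripper_width: 40.1
gripper_force: 20.0
```

Call:
move_arm([
  [[1.1,-4,0],5.1,1],
  [[1.1,-4,0],5.1,1],
  [[1.1,-4,0],5.1,1],
  [[1.1,-4,0],5.1,1],
  [[1.1,-4,0],5.1,1],
])

```text
time_s: 7.25
ee_pos: [498.3, 129.8, 145.8]
ee_rot: [-179.8, 0.1, 68.1]
force: [0.4, 1.2, -1.8]
gripper_width: 39.9
gripper_force: 20.0
```

Call:
move_arm([
  [[1.1,-4,0],5.1,1],
  [[1.1,-4,0],5.1,1],
  [[0,0,0],0,1],
  [[0,0,0],0,1],
  [[0,0,0],0,1],
])

```text
time_s: 7.75
ee_pos: [520.5, 52.2, 146.7]
ee_rot: [-179.8, 0.0, 78.1]
force: [-0.5, 0.1, -2.8]
gripper_width: 40.0
gripper_force: 20.0
```

```bash
python3 - <<'E'
from h import *
np.set_printoptions(precision=1,suppress=True)
s=env.state(); print(s["time_s"],s["ee_pos"],s["ee_rot"],s["force"],s["gripper_width"])
t=np.array(s["ee_pos"]); th=np.radians(78.17); ex=np.array([np.cos(th),np.sin(th)]); ey=np.array([-ex[1],ex[0]])
O=np.array([504.2,-32.])
p=env.grab_frame("wrist");b=env.grab_frame("scene");d=env.grab_frame("side")
for n,q in(("wrist",p),("scene",b),("side",d)):
    c=cloud(q); L=np.stack([(c[...,:2]-O)@ex,(c[...,:2]-O)@ey,c[...,2]],-1); np.save(f"L_{n}.npy",L)
    hs=L[(abs(L[...,2]-67)<4)&(abs(L[...,1])<60)&(L[...,0]<10)&(L[...,0]>-125)]
    print(n,"housing",len(hs),np.percentile(hs,[1,99],axis=0)[:,:2].ravel() if len(hs) else "")
    fl=L[(abs(L[...,2]-27)<3)&(abs(L[...,1])<60)&(L[...,0]<170)&(L[...,0]>0)]
    for sg in(1,-1):
        w=fl[fl[:,1]*sg>25]
        if len(w): print("  wall",sg,len(w),np.percentile(w,[2,50,98],axis=0).ravel())
    zt=t[2]
    cr=L[(L[...,2]>zt-28)&(L[...,2]<zt+36)]; tl=np.array([(t[:2]-O)@ex,(t[:2]-O)@ey]); cr=cr[(abs(cr[:,0]-tl[0])<75)&(abs(cr[:,1]-tl[1])<32)]
    print("  tcp",tl,"car",len(cr),np.percentile(cr,[1,99],axis=0).ravel())
im=np.hstack([p["frame"],b["frame"][100:292:1,120:376]]) if 0 else p["frame"]
cr=cv2.resize(d["frame"][100:290,180:340],(640,760)) 
cv2.imwrite("pics/w3.png",np.vstack([cv2.resize(p["frame"],(400,300)),cv2.resize(b["frame"][130:270,160:347],(400,300))])[:,:,::-1])
E
```

```text
7.75 [520.5  52.2 146.7] [-179.8    0.    78.1] [-0.5  0.1 -2.8] 39.96101103341179
wrist housing 355 [-27.2 -38.4 -12.6  40.3]
  wall 1 603 [ 61.4  40.5  25.1 130.1  44.3  27.4 153.4  48.4  28.9]
  wall -1 602 [ 61.2 -47.3  25.2 130.  -43.2  27.5 153.3 -39.4  29. ]
  tcp [85.8  1.3] car 15503 [ 32.9 -29.1 132.4 138.4  30.8 180.6]
scene housing 1002 [-106.6  -48.4   -7.9   46.2]
  wall 1 129 [  4.2  38.1  24.1  76.3  43.3  26.4 150.   48.9  29.4]
  wall -1 158 [  3.7 -49.7  24.2  74.5 -45.   26.5 147.8 -39.3  29.6]
  tcp [85.8  1.3] car 526 [ 29.6 -30.6 123.  135.3  23.5 174.9]
side housing 206 [-99.8  -3.2  -0.3  48.6]
  wall 1 68 [  5.7  40.4  24.2  83.7  44.4  26.  151.3  48.6  29.2]
  wall -1 62 [ 28.3 -47.7  24.2  95.1 -43.6  25.9 153.1 -39.3  29.1]
  tcp [85.8  1.3] car 635 [ 34.7 -29.3 124.2 140.1  32.5 180.1]
```

View pics/w3.png

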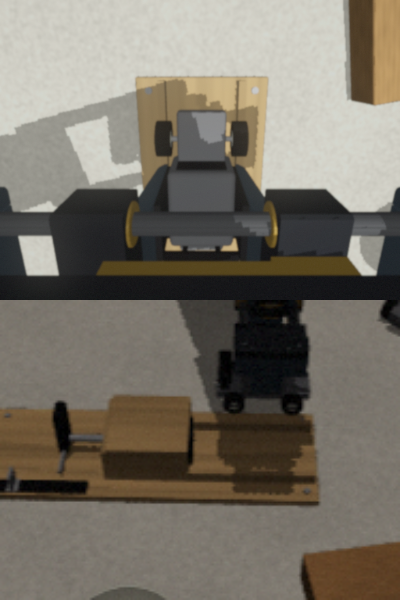

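```bash
python3 - <<'E'
import numpy as np
np.set_printoptions(precision=1,suppress=True)
for n in("wrist","scene","side"):
    L=np.load(f"L_{n}.npy").reshape(-1,3)
    for nm,z,ys,rg,true in(("wall",27,(40,48),(130,175),156),("board",12,(50,72),(130,180),160),("floor",12,(0,36),(130,180),160)):
        for sg in(1,-1):
            y=L[:,1]*sg
            w=L[(abs(L[:,2]-z)<3.5)&(y>ys[0])&(y<ys[1])&(L[:,0]>rg[0])&(L[:,0]<rg[1])][:,0]
            if len(w)>10: print(n,nm,sg,len(w),"true",true,"got",np.sort(w)[[-6,-3,-1]] )
    w=L[(L[:,2]>125)&(L[:,2]<165)&(abs(L[:,1])<18)&(L[:,0]>110)&(L[:,0]<150)][:,0]; print(n,"nose",len(w),np.sort(w)[[-10,-3,-1]])
E
```

```text
wrist wall 1 289 true 156 got [154.2 154.2 154.3]
wrist wall -1 266 true 156 got [154.1 154.1 154.1]
wrist board 1 781 true 160 got [157.9 157.9 157.9]
wrist board -1 818 true 160 got [158.5 158.5 158.5]
wrist floor 1 1366 true 160 got [158.6 158.6 158.6]
wrist floor -1 1369 true 160 got [158.6 158.6 158.6]
wrist nose 3869 [138.9 138.9 139. ]
scene wall 1 18 true 156 got [146.9 149.8 152.5]
scene wall -1 20 true 156 got [145.3 148.1 150.8]
scene board 1 21 true 160 got [152.  154.9 155.4]
scene board -1 64 true 160 got [153.8 155.9 156.6]
scene floor 1 90 true 160 got [155.2 155.7 156.3]
scene floor -1 69 true 160 got [155.2 156.1 156.3]
scene nose 93 [134.9 135.6 136. ]
side wall 1 14 true 156 got [145.1 150.9 158.8]
side wall -1 13 true 156 got [147.1 151.4 158. ]
side board 1 52 true 160 got [158.6 162.  162.9]
side board -1 37 true 160 got [158.1 158.9 161.7]
side floor 1 74 true 160 got [160.4 161.2 163.2]
side floor -1 73 true 160 got [157.7 159.2 160.7]
side nose 183 [139.7 141.2 142.7]
```

Call:
move_arm([
  [[-0.4,-2.1,-1],0,1],
  [[0,0,-3],0,1],
  [[0,0,-3],0,1],
  [[0,0,-2],0,1],
  [[0,0,-1],0,1],
])

```text
time_s: 8.4
ee_pos: [516.1, 31.2, 46.3]
ee_rot: [-179.8, 0.0, 78.2]
force: [-1.0, -0.3, -1.1]
gripper_width: 39.7
gripper_force: 20.0
```

Call:
move_arm([
  [[0,0,0],0,1],
  [[0,0,0],0,1],
  [[0,0,0],0,1],
])

```text
time_s: 8.7
ee_pos: [518.5, 30.7, 49.2]
ee_rot: [179.8, -0.0, 78.1]
force: [-0.2, 1.4, -1.6]
gripper_width: 39.8
gripper_force: 20.0
```

Call:
move_arm([
  [[-0.1,-0.3,0],0,1],
  [[0,-0.3,-0.3],0,1],
  [[0,0,-0.3],0,1],
  [[0,0,0],0,1],
  [[0,0,0],0,1],
])

```text
time_s: 9.2
ee_pos: [516.4, 24.4, 41.8]
ee_rot: [-180.0, 0.0, 78.1]
force: [0.2, 0.4, -1.8]
gripper_width: 40.0
gripper_force: 20.0
```

```bash
python3 - <<'E'
from h import *
np.set_printoptions(precision=1,suppress=True)
s=env.state(); print(s["time_s"],s["ee_pos"],s["ee_rot"],s["force"],s["gripper_width"])
th=np.radians(78.17); ex=np.array([np.cos(th),np.sin(th)]); ey=np.array([-ex[1],ex[0]]); O=np.array([504.2,-32.])
p=env.grab_frame("wrist");b=env.grab_frame("scene");d=env.grab_frame("side")
c=cloud(p); L=np.stack([(c[...,:2]-O)@ex,(c[...,:2]-O)@ey,c[...,2]],-1).reshape(-1,3)
w=L[(abs(L[:,2]-27)<3.5)&(abs(abs(L[:,1])-44)<4)&(L[:,0]>100)&(L[:,0]<175)][:,0]; print("wall",np.sort(w)[-3:])
w=L[(L[:,2]>15)&(L[:,2]<48)&(abs(L[:,1])<18)&(L[:,0]>80)&(L[:,0]<140)]; w=w[w[:,2]>18];print("nose",np.sort(w[:,0])[-3:])
cw=L[(L[:,2]>17)&(L[:,2]<40)&(abs(L[:,1])<36)&(L[:,0]>80)&(L[:,0]<115)];print("wheel top z",np.percentile(cw[abs(cw[:,1])>26],98,axis=0), "y",np.percentile(cw[:,1],[1,99]))
fl=L[(abs(L[:,2]-12)<5)&(abs(L[:,1])<36)&(L[:,0]>125)&(L[:,0]<150)];print("floor z",np.median(fl[:,2]))
cv2.imwrite("pics/w4.png",np.vstack([cv2.resize(b["frame"][150:250,210:343],(400,300),interpolation=cv2.INTER_CUBIC),cv2.resize(d["frame"][160:250,200:320],(400,300),interpolation=cv2.INTER_CUBIC)])[:,:,::-1])
E
```

```text
9.2 [516.4  24.4  41.8] [-180.     0.    78.1] [ 0.2  0.4 -1.8] 40.00453147484725
wall [154.6 154.7 154.7]
nose [110.9 110.9 110.9]
wheel top z [102.5  30.7  39.9] y [-32.7  30.6]
floor z 12.524542382349694
```

View pics/w4.png

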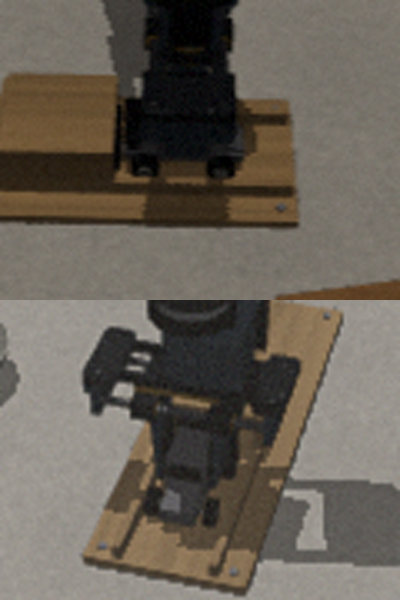

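Car is in the lane (nose toward the open end), tail gap ≈2 mm, about 1.5 mm above the floor. Set it down and release.

Call:
move_arm([
  [[0,0,-0.1],0,1],
  [[0,0,-0.1],0,1],
  [[0,0,0],0,1],
  [[0,0,0],0,1],
])

```text
time_s: 9.75
ee_pos: [516.6, 24.5, 40.3]
ee_rot: [180.0, -0.0, 78.1]
force: [-1.3, -0.5, 2.7]
gripper_width: 40.2
gripper_force: 20.0
```

Call:
move_arm([
  [[0,0,0],0,0.5],
  [[0,0,0],0,0.35],
  [[0,0,0],0,0.25],
  [[0,0,0],0,0.25],
  [[0,0,0],0,0.25],
])

```text
time_s: 10.25
ee_pos: [516.5, 24.4, 39.9]
ee_rot: [180.0, -0.0, 78.1]
force: [0.3, 0.4, -0.2]
gripper_width: 68.4
gripper_force: 0.0
```

Call:
move_arm([
  [[0,0,1],0,0.25],
  [[0,0,3],0,0.25],
  [[0,0,4],0,0.25],
  [[0,0,4],0,0.25],
  [[0,0,3],0,0.25],
])

```text
time_s: 10.75
ee_pos: [517.1, 24.5, 193.4]
ee_rot: [179.8, -0.1, 78.1]
force: [0.8, 0.8, -0.1]
gripper_width: 68.6
gripper_force: 0.0
```

```bash
python3 - <<'E'
from h import *
np.set_printoptions(precision=1,suppress=True)
s=env.state(); print(s["time_s"],s["ee_pos"],s["ee_rot"],s["force"],s["gripper_width"])
th=np.radians(78.17); ex=np.array([np.cos(th),np.sin(th)]); ey=np.array([-ex[1],ex[0]]); O=np.array([504.2,-32.])
p=env.grab_frame("wrist")
c=cloud(p); L=np.stack([(c[...,:2]-O)@ex,(c[...,:2]-O)@ey,c[...,2]],-1).reshape(-1,3)
w=L[(abs(L[:,2]-27)<3.5)&(abs(abs(L[:,1])-44)<4)&(L[:,0]>100)&(L[:,0]<175)][:,0]; print("wall",np.sort(w)[-3:])
w=L[(L[:,2]>18)&(L[:,2]<80)&(abs(L[:,1])<36)&(L[:,0]>0)&(L[:,0]<140)]
print("x",np.sort(w[abs(w[:,1])<18][:,0])[[0,3,-3,-1]],cv2.minAreaRect(w[:,:2].astype(np.float32)))
k=w[w[:,2]>66]; print("cab",cv2.minAreaRect(k[:,:2].astype(np.float32)),k[:,2].mean())
cv2.imwrite("pics/w5.png",p["frame"][:,:,::-1])
E
```

```text
10.75 [517.1  24.5 193.4] [179.8  -0.1  78.1] [ 0.8  0.8 -0.1] 68.60163357012763
wall [154.1 154.1 154.1]
x [  2.3   2.5 110.9 110.9] ((56.59331130981445, -1.3156051635742188), (63.91219711303711, 108.59651184082031), 89.61353302001953)
cab ((56.823795318603516, -1.1709346771240234), (50.373291015625, 39.88922882080078), 0.4361479878425598) 70.2212447358074
```

View pics/w5.png

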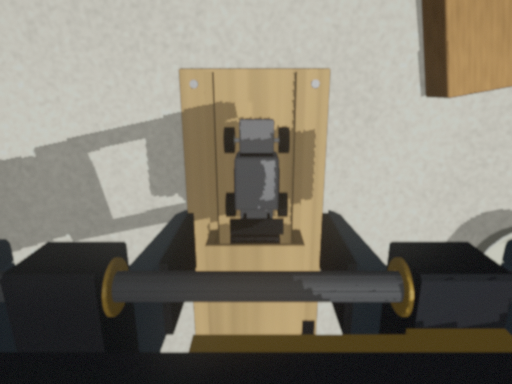

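Car is released, standing in the lane square to it, tail right at the pusher (image (257,180)). Now go to the handle, turning to grip across the launcher's x.

Call:
move_arm([
  [[-0.4,-2,0],-8.2,0.5],
  [[-0.4,-2,0],-8.2,0.5],
  [[-0.4,-2,0],-8.2,0.5],
  [[-0.4,-2,0],-8.2,0.5],
  [[-0.4,-2,0],-8.2,0.5],
])

```text
time_s: 11.3
ee_pos: [496.2, -76.3, 190.5]
ee_rot: [180.0, -0.0, 36.8]
force: [-0.3, 0.1, -0.5]
gripper_width: 45.4
gripper_force: 0.0
```

Call:
move_arm([
  [[-0.4,-2,0],-8.2,0.5],
  [[-0.4,-2,0],-8.2,0.5],
  [[-0.4,-2,0],-8.2,0.5],
  [[-0.5,-2,0],-8.2,0.5],
  [[-0.5,-2,0],-8.2,0.5],
])

```text
time_s: 11.8
ee_pos: [474.1, -176.4, 190.5]
ee_rot: [180.0, -0.0, -4.2]
force: [0.1, -0.6, 0.1]
gripper_width: 45.7
gripper_force: 0.0
```

Call:
move_arm([
  [[-0.5,-2,0],-8,0.5],
  [[0,0,0],0,0.5],
  [[0,0,0],0,0.5],
  [[0,0,0],0,0.5],
])

```text
time_s: 12.2
ee_pos: [469.6, -194.8, 190.2]
ee_rot: [-180.0, -0.0, -11.8]
force: [0.1, -0.0, -0.1]
gripper_width: 45.8
gripper_force: 0.0
```

```bash
cat > look.py <<'E'
from h import *
import sys
np.set_printoptions(precision=1,suppress=True)
s=env.state(); print(s["time_s"],s["ee_pos"],s["ee_rot"],s["force"],s["gripper_width"],s["qpos"])
th=np.radians(78.17); ex=np.array([np.cos(th),np.sin(th)]); ey=np.array([-ex[1],ex[0]]); O=np.array([503.8,-33.8])
loc=lambda v: np.array([(v[:2]-O)@ex,(v[:2]-O)@ey,v[2]])
print("tcp",loc(np.array(s["ee_pos"])))
p=env.grab_frame("wrist")
for l in("handle","pointer","mark"):
    for r in env.landmark_of(p,l)[:2]: print("  ",l,np.array(r["point"]),round(r["score"],2),loc(depth(p,r["point"])),loc(atz(p,r["point"],{"handle":88,"pointer":25,"mark":12}[l])))
c=cloud(p); L=np.stack([(c[...,:2]-O)@ex,(c[...,:2]-O)@ey,c[...,2]],-1)
k=L[(abs(L[...,2]-88)<4)&(abs(L[...,0]+190)<60)&(abs(L[...,1])<25)]
if len(k)>8: print("handle top",len(k),k.mean(0),cv2.minAreaRect(k[:,:2].astype(np.float32)))
k=L[(L[...,2]>30)&(L[...,2]<45)&(abs(L[...,1]+62)<14)&(L[...,0]<-150)&(L[...,0]>-250)]
if len(k)>3: print("clip top",len(k),k.mean(0),np.percentile(k,[2,98],axis=0).ravel())
k=L[(L[...,2]>21)&(L[...,2]<29)&(abs(L[...,1]+40)<14)&(L[...,0]<-150)&(L[...,0]>-250)]
if len(k)>3: print("pointer",len(k),k.mean(0),np.percentile(k,[2,98],axis=0).ravel())
k=[loc(v) for v in ()]
np.save("Lw.npy",L)
if len(sys.argv)>1:
    x,y,w,h=[int(v) for v in sys.argv[2:6]]
    cv2.imwrite(f"pics/{sys.argv[1]}.png",cv2.resize(p["frame"][y:y+h,x:x+w],(w*600//h if w*600//h<=800 else 800,600 if w*600//h<=800 else h*800//w),interpolation=cv2.INTER_CUBIC)[:,:,::-1])
E
python3 look.py w6 128 0 256 192
```

```text
12.2 [ 469.6 -194.8  190.2] [-180.    -0.   -11.8] [ 0.1 -0.  -0.1] 45.78394425552621 [-23.8  13.3 100.3   0.   66.3  77.9]
tcp [-164.6    0.5  190.2]
   handle [262.5 190.4] 0.97 [-168.1    1.9   88.6] [-168.1    2.    88. ]
   pointer [257.  120.4] 0.88 [-163.3  -49.6   12.8] [-163.4  -50.6   25. ]
   pointer [258.9 191. ] 0.27 [-165.1    2.3   88.9] [-165.3   21.4   25. ]
   mark [312.9 106.2] 0.81 [-219.   -63.7   14.8] [-219.4  -63.5   12. ]
handle top 558 [-164.4   -0.4   87.9] ((-164.3046875, 0.10851287841796875), (13.7234525680542, 29.249177932739258), 0.22703684866428375)
clip top 129 [-221.7  -61.7   37.4] [-224.2  -71.2   30.6 -220.1  -52.2   39.9]
pointer 87 [-166.9  -38.5   28.1] [-220.3  -52.8   23.8 -162.4  -27.    29. ]
```

View pics/w6.png

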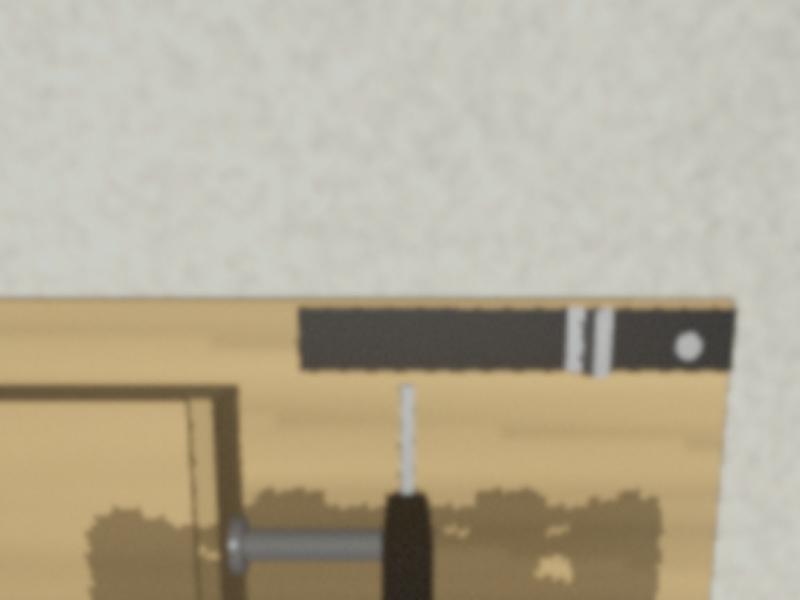

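Pointer tip at crop (407,385), clip top at (604,342); handle top at launcher x −164.4, clip ≈ −222. Descend and grip.

Call:
move_arm([
  [[0,0,-4.5],0,0.5],
  [[0,0,-4.5],0,0.5],
  [[0,0,-3.5],0,0.5],
  [[0,0,-0.9],0,0.5],
  [[0,0,0],0,0.5],
], squeeze=40)

```text
time_s: 12.9
ee_pos: [469.0, -195.1, 55.2]
ee_rot: [-180.0, 0.1, -11.9]
force: [0.7, -0.4, -0.2]
gripper_width: 45.7
gripper_force: 0.0
```

Call:
move_arm([
  [[0,0,0],0,0.7],
  [[0,0,0],0,0.85],
  [[0,0,0],0,1],
  [[0,0,0],0,1],
  [[0,0,0],0,1],
], squeeze=40)

```text
time_s: 13.4
ee_pos: [470.0, -195.5, 56.8]
ee_rot: [-180.0, -0.1, -11.9]
force: [0.3, 2.1, 3.7]
gripper_width: 13.8
gripper_force: 40.0
```

Call:
move_arm([
  [[0,0,0],0,1],
  [[0,0,0],0,1],
  [[0,0,0],0,1],
], squeeze=40)

```text
time_s: 13.7
ee_pos: [470.0, -195.5, 56.8]
ee_rot: [-180.0, -0.1, -11.9]
force: [0.2, 2.7, 5.6]
gripper_width: 13.9
gripper_force: 40.0
```

Call:
move_arm([
  [[-0.2,-1,0],0,1],
  [[-0.2,-1,0],0,1],
  [[-0.2,-1,0],0,1],
  [[-0.2,-1,0],0,1],
  [[-0.2,-1,0],0,1],
])

```text
time_s: 14.2
ee_pos: [459.8, -244.2, 56.8]
ee_rot: [-179.8, -0.0, -11.9]
force: [2.1, 8.9, 7.7]
gripper_width: 14.3
gripper_force: 40.0
```

Call:
move_arm([
  [[0,0,0],0,1],
  [[0,0,0],0,1],
  [[0,0,0],0,1],
])

```text
time_s: 14.5
ee_pos: [459.8, -244.1, 56.8]
ee_rot: [-179.9, -0.0, -11.9]
force: [1.0, 8.8, 7.2]
gripper_width: 13.7
gripper_force: 40.0
```

```bash
python3 look.py w7 160 0 200 150
```

```text
14.5 [ 459.8 -244.1   56.8] [-179.9   -0.   -11.9] [1.  8.8 7.2] 13.657615659713178 [-29.3  22.3 109.2   0.2  48.5  72.5]
tcp [-214.8   -0.1   56.8]
   handle [260.6 271.4] 0.65 [-215.3  -34.1  149. ] [-215.7    1.    88. ]
   pointer [257.1 141.7] 0.71 [-213.9  -48.    12.1] [-214.   -49.9   25. ]
   mark [268.1 118.7] 0.68 [-220.4  -63.7   27.5] [-220.8  -62.5   12. ]
handle top 1385 [-214.2  -10.3   88. ] ((-214.21388244628906, -8.662376403808594), (20.3071346282959, 35.678157806396484), 89.69933319091797)
clip top 270 [-222.2  -61.4   38.1] [-224.   -71.3   30.5 -220.3  -51.8   39.7]
pointer 180 [-214.1  -38.1   28.1] [-215.7  -48.4   23.9 -212.1  -26.5   28.9]
```

View pics/w7.png

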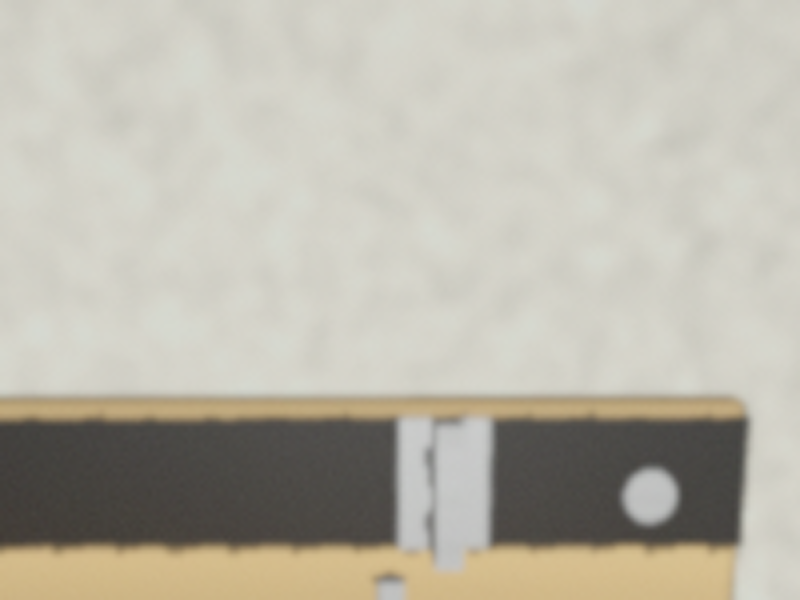

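Call:
move_arm([
  [[-0.1,-0.4,0],0,1],
  [[-0.1,-0.4,0],0,1],
  [[0,0,0],0,1],
  [[0,0,0],0,1],
  [[0,0,0],0,1],
])

```text
time_s: 15.2
ee_pos: [458.2, -251.9, 56.8]
ee_rot: [-179.8, -0.1, -11.9]
force: [1.3, 7.9, 6.3]
gripper_width: 13.9
gripper_force: 40.0
```

```bash
python3 look.py w8 160 60 200 150; python3 - <<'E'
from h import *
p=env.grab_frame("wrist"); g=p["frame"].max(2).astype(int); 
for r in range(104,160,5): print(r,g[r,238:286:1].tolist())
E
```

```text
15.2 [ 458.2 -251.9   56.8] [-179.8   -0.1  -11.9] [1.3 7.9 6.3] 13.947179301876716 [-30.2  22.5 108.9   0.2  48.6  71.6]
tcp [-222.8   -0.1   56.8]
   handle [258.1 271.7] 0.88 [-222.6  -34.   149.1] [-222.5    1.2   88. ]
   pointer [256.5 143.6] 0.59 [-221.5  -48.5   23.3] [-221.5  -48.8   25. ]
   pointer [254.6 120.8] 0.22 [-220.6  -63.5   39.1] [-220.4  -62.3   25. ]
   mark [258.3 119.8] 0.63 [-222.6  -63.9   37.5] [-222.6  -61.8   12. ]
handle top 1401 [-222.3  -10.3   87.9] ((-222.34579467773438, -8.488666534423828), (20.508893966674805, 36.09104537963867), 89.78163146972656)
clip top 259 [-222.5  -61.6   38.5] [-224.1  -71.3   37.3 -220.8  -51.9   39.7]
pointer 194 [-222.1  -38.5   28.1] [-223.6  -48.5   24.4 -220.5  -27.    29. ]
104 [143, 142, 142, 143, 143, 142, 137, 138, 155, 176, 187, 190, 189, 188, 188, 186, 177, 164, 156, 154, 152, 147, 150, 162, 177, 185, 190, 192, 192, 191, 187, 175, 158, 149, 148, 143, 140, 138, 138, 135, 133, 132, 140, 146, 147, 148, 147, 148]
109 [77, 79, 79, 79, 79, 80, 81, 92, 140, 183, 198, 199, 200, 200, 200, 199, 198, 195, 195, 195, 195, 19
[... 1752 characters left out ...]
 205, 204, 205, 204, 204, 205, 205, 204, 204, 199, 192, 189, 190, 191, 190, 190, 194, 200, 203, 205, 205, 205, 205, 205, 205, 205, 205, 205, 205, 205, 206, 205, 205, 205, 205, 205, 205, 206, 205, 205, 205, 206]
154 [202, 201, 201, 202, 202, 202, 203, 202, 202, 203, 202, 203, 202, 202, 202, 200, 195, 190, 189, 189, 189, 188, 189, 192, 199, 202, 204, 202, 203, 203, 203, 202, 203, 203, 203, 203, 203, 204, 204, 203, 203, 203, 204, 203, 203, 203, 203, 203]
159 [198, 199, 198, 198, 199, 199, 199, 200, 199, 200, 200, 200, 199, 199, 192, 180, 176, 184, 188, 188, 188, 188, 191, 196, 199, 201, 200, 200, 201, 200, 200, 200, 200, 200, 201, 201, 201, 201, 201, 201, 201, 201, 201, 201, 201, 201, 202, 202]
```

View pics/w8.png

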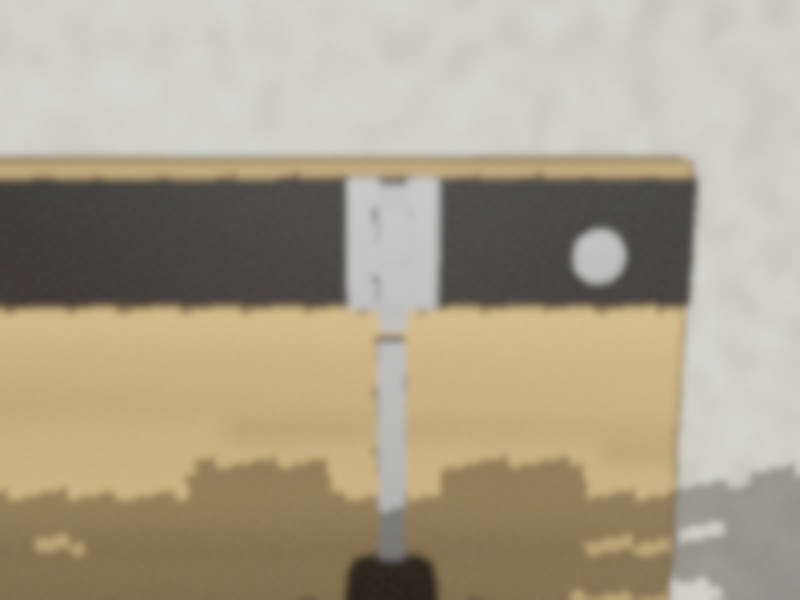

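Pointer (crop x≈391) lines up with the clip (≈393), within about 0.4 mm. Check the car in the side view, then hand in.

```bash
python3 - <<'E'
from h import *
np.set_printoptions(precision=1,suppress=True)
th=np.radians(78.17); ex=np.array([np.cos(th),np.sin(th)]); ey=np.array([-ex[1],ex[0]]); O=np.array([503.8,-33.8])
for n in("side","scene"):
    c=cloud(env.grab_frame(n)); L=np.stack([(c[...,:2]-O)@ex,(c[...,:2]-O)@ey,c[...,2]],-1).reshape(-1,3)
    k=L[(L[:,2]>62)&(abs(L[:,1])<35)&(L[:,0]>8)&(L[:,0]<160)]; r=cv2.minAreaRect(k[:,:2].astype(np.float32)); print(n,len(k),r)
    if n=="side": ok=abs(k[:,0].mean()-58)<8 and len(k)>50
print(ok); 
if ok: print(env.job_done())
E
```

```text
side 160 ((58.614112854003906, -1.3817787170410156), (55.82265090942383, 42.01211166381836), 0.5024509429931641)
scene 232 ((55.074623107910156, -3.605205535888672), (48.35020065307617, 40.89447784423828), 0.0123357605189085)
True
the job is handed in; nothing more can be done
None
```

The job is handed in: the smaller grey car stands in the lane, nose away from the pusher and tail about 2 mm from the resting pusher; the gripper holds the drawn handle with its pointer within about 0.4 mm of the clip.

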